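# Lift a coated glass plate out of the slotted rack and lay it back on the sloping stand

## Robot

A 7-joint arm with a two-finger parallel gripper is mounted at the origin on the work surface. World frame = base frame: x ahead of the robot, y to its left, z up, the work surface at z = 0. Lengths are in m, angles in rad, forces in N, time in s.
With the tool pointing down it reaches from about 0.425 to 0.95 m from the base axis. Payload 4.7 kg.
Tool frame: the origin (TCP) lies on the centre line of the jaws, within the pads' length; the fingertips stand robot.nose_length ahead of it and the grasp point (between the pads) lies 8 mm behind it (robot.nose_length is the distance from the TCP to the fingertips, in m); z points along the fingers, x is the direction in which the jaws open and shut, and the axes are right-handed (so a half turn about z gives the same grasp; the last joint's range is limited). The gripper opens to 85 mm and grips with 20 to 120 N. Pads are 22 mm wide; open, the fingers measure 114 mm over their backs; the gripper's body (76 mm by 85 mm) begins 54 mm behind the grasp point. The pads swing forward as they close: fully open they stand 13 mm farther back than shut.
Start: joints at [-1.287, 0.469, -0.049, 1.532, 0.024, 1.141, -0.082], TCP at [0.208, 0.642, 0.222] pointing down, gripper open.
Joint ranges: [-2.59, 2.59], [-0.33, 1.99], [-1.39, 1.29], [0.1, 2.45], [-1.04, 4.18], [0.21, 1.99], [-2.66, 2.66]. Speed limits (rad/s): [2.57, 2.57, 3.14, 3.14, 3.14, 3.14, 3.14].

## Interface

Orientations are given as [roll, pitch, yaw] about the fixed x, y, z axes, in that order (R = Rz(yaw) Ry(pitch) Rx(roll)).
In Python, from plant import robot gives the robot as it stands. Calls block until the motion is done:
- robot.goto(position, orientation): joint-space move of the TCP to a pose.
- robot.move_straight(position, vel=0.15, attitude=None, contact_N=None): straight line of the TCP; attitude=None keeps the orientation; vel is the mean speed in m/s. With contact_N (N) it stops when the force on the tool has changed by that much, and returns True; else False.
- robot.move_joints(angles): joint-space move.
- robot.grip(opening, strength=None): opening from 0.0 (shut) to 1.0 (fully open); strength is the grip in N (None keeps the last); returns when the fingers have stopped.
- robot.sleep(seconds).
- robot.inverse_kinematics(position, orientation): joint angles nearest the present ones, or None.
- robot.sense(): the state.
- robot.grab_frame(name): name is "scene" or "top" or "wrist"; returns a dict with "image" (384x512x3 uint8, red, green, blue), "range_z" (384x512 float32, m along the optical axis (not along the pixel's ray), 0 where there is no reading), "fx", "fy", "cx", "cy" (pixels), "dist_coeffs" ([k1, k2, p1, p2, k3] as OpenCV has them; the pictures are not rectified), "R" (3x3) and "t" (3): a world point X has camera coordinates R X + t. Camera axes: x right, y down, z forward; pixel columns grow to the right and rows downward; lengths in m; the calibration is good to about 2 mm. A picture is of the moment at which its call begins.
A pose or a line that the arm cannot do raises robot.IKError and nothing moves.
- robot.close_job(): hands the job in, once; it reports no verdict.
The state is a dict: "t": time; "joint_pos": joint angles; "joint_velocities": joint speeds; "effort": joint torques, N m; "tcp_pos": TCP position; "tcp_rot": TCP orientation; "wrist_force": force on the tool from outside, world axes, zero at the start; "torque": the same for the moment, N m; "opening": opening from 0.0 (shut) to 1.0 (fully open).
Only numpy, scipy, OpenCV 4.12 (cv2) and the standard library are available. Lean on these libraries where they do the work, as an engineer would, in place of code of your own. Each camera call takes 0.05 s, during which the arm holds its last target.

## Task

Press the steel paddle of the rack's lifter down to its stop so that the middle glass plate is pried up out of its slot, then take the plate by its raised top edge and slide it straight up and out. Lean it gently on the sloping metal stand, same edge down, with its foot down on the ledge, between the two cheeks, and its face flat against the rest. Let go of it, and leave the other two plates, the bottle and the jar where they are.

Things in the scene. Friction and masses are not known exactly. Their poses are not given: they have to be found in the camera images.
- rack: White plastic block on the bench, 100 (x) x 115 (y) x 94 mm tall, fixed. Origin: centre of its underside; z up. Three slots along its y at x = -30, 0, +30 mm, each 8 mm wide, 103 mm long, open only at the top, floor 12 mm above the bench. Each holds a plate, its top edge 2 mm below the block's top. The lifter sticks out of its -y end.
- lifter (a joint): Angle of the lifter, a steel rocker on a level pivot along the rack's x axis at y = -70 mm, z = 45 mm in the rack's frame. 0 = at rest (paddle high), 0.34 rad = paddle down at its stop. Its toe lies under the middle plate; the first 0.04 rad are idle, at the stop the plate has risen 22 mm. Stiff: takes about 5 N at the paddle and stays where it is left.
- paddle (a point): Centre of the top face of the lifter's steel paddle, a flat pad 34 (x) x 36 (y) x 6 mm; at rest 148 mm from the rack's centre on its -y side and 75 mm above the bench. At the stop it is 28 mm lower and 6 mm farther out.
- plate: The middle glass plate, the one to move: 5 mm thick (its x), 100 mm wide (y), 80 mm tall (z), about 0.1 kg, with a white coating up to 61 mm from its foot and a bare glass margin at the top. Origin: middle of its lower edge (foot); z up towards its top edge.
- plate_top (a point): Middle of the top edge of the middle plate, 80 mm above its foot.
- plate_near: Like the middle plate, in the rack's slot at x = -30 mm; stays in its slot. Origin: middle of its foot.
- plate_far: Like the middle plate, in the rack's slot at x = +30 mm; stays in its slot. Origin: middle of its foot.
- cradle: Sloping rest of the stand, fixed. Origin: middle of the inner corner of ledge and rest, 30 mm above the bench. z up the slope (20 degrees off vertical), x out of the rest's face, y along the ledge. Rest 45 mm high, 128 wide, 5 thick; ledge 18 mm deep, then a lip 8 mm high; cheeks 25 mm high, 114 mm apart. A seated plate's foot is at x = 2.5 mm, z = 0; it overtops the rest by 35 mm.
- stand: Aluminium base of the sloping stand, 130 x 140 x 10 mm, fixed to the bench, with thin legs up to the sloping rest. Origin: on the bench, 18 mm behind (-x of) the cradle's origin.
- bottle: Clear glass bottle with a blue cap, 70 mm diameter, 160 mm tall, standing on the bench. Origin: centre of its underside.
- jar: Small amber jar with a white lid, 48 mm diameter, 60 mm tall, standing on the bench. Origin: centre of its underside.

How it is judged:
On the way, in this order (a step that is already met when the one before it is completed fails the run):
1. the lifter's paddle is pressed down and the middle plate stands at least 15 mm up out of its seat, on the lifter (value of joint lifter above 0.27 rad and z of plate in the frame of rack between 0.027 and 0.045 m), for 0.2 s.
2. the plate has been drawn up clear of the rack (z of plate in the frame of rack above 0.095 m), for 0.1 s.
At the end, for the whole second after the job is handed in: The middle plate rests released and still in the cradle: same edge down, foot on the ledge (within 5 mm) and no more than 6 mm off the rest, centred within 12 mm, face within 0.12 rad of the slope; the other plates are down in their slots, bottle and jar within 20 mm of their start (x of plate in the frame of cradle between -0.003 and 0.009 m and y of plate in the frame of cradle between -0.012 and 0.012 m and z of plate in the frame of cradle between -0.005 and 0.005 m and z of plate_top in the frame of cradle above 0.07 m and angle between the x axis of plate and the x axis of cradle, either way round below 0.12 rad and linear speed of plate below 0.02 m/s and angular speed of plate below 0.2 rad/s and z of each of plate_near, plate_far in the frame of rack below 0.018 m and distance of each of bottle, jar from where it was at the start of the episode below 0.02 m); the robot touches nothing.
It fails at once if the plate is knocked hard against the stand (more than 30 N) (contact force between plate and cradle above 30 N or contact force between plate and stand above 30 N).
It fails at once if the plate is dropped or knocked on the bench (more than 8 N) (contact force between plate and table above 8 N).
It fails at once if one of the other plates is pulled out of its seat by more than 15 mm (z of any of plate_near, plate_far in the frame of rack above 0.027 m).
It fails at once if the bottle or the jar is moved by more than 30 mm or knocked over (distance of any of bottle, jar from where it was at the start of the episode above 0.03 m or angle between any of bottle, jar's own z axis and vertical above 0.5 rad).
It also fails if it takes over 51 s, if anything falls off the work surface, if the arm or the gripper's body presses on something with over 40 N, if the wrist force passes 120 N, or if a joint passes its speed limit or range.

## Working session

There is one attempt and no reset: what is moved stays moved. The work goes in short steps, each a Python script; the robot and the scene stay as the last script left them, time stands still between calls to the robot, and variables do not carry over. Pictures are saved under pics/ and viewed, and the job is handed in when it is done.

```bash
ls; mkdir -p pics; python3 - <<'E'
from plant import robot
import cv2,numpy as np
print(robot.sense(), robot.nose_length)
for n in ["scene","top","wrist"]:
    f=robot.grab_frame(n); np.savez(f"pics/{n}0.npz",**f)
    cv2.imwrite(f"pics/{n}0.png",f["image"][:,:,::-1])
    print(n,f["fx"],f["fy"],f["cx"],f["cy"],f["dist_coeffs"],f["R"],f["t"],(f["range_z"]>0).mean())
E
```

```text
pics
{'t': 0.0, 'joint_pos': array([-1.28688513,  0.46941565, -0.04863232,  1.53373744,  0.02410676,
        1.14101286, -0.08229405]), 'joint_velocities': array([ 0.00179377,  0.00095379, -0.00123909,  0.00096873, -0.00046595,
       -0.00010819, -0.00056622]), 'effort': array([-2.56714693e-04, -5.10304642e+01, -4.66729724e-02, -2.37710863e+01,
        1.07389677e-02,  7.57589500e-03, -2.49058161e-06]), 'tcp_pos': array([0.20749904, 0.64165263, 0.22076054]), 'tcp_rot': array([3.14152780e+00, 1.98612431e-03, 1.25805977e+00]), 'wrist_force': array([-0.43824897, -0.43861502,  0.5391589 ]), 'torque': array([-0.04042938, -0.01381573,  0.00056589]), 'opening': 0.9979153092116162} 0.011
scene 398.58824270248726 398.58824270248726 265.2996354521704 184.89819267542177 [-0.08802762  0.          0.          0.          0.        ] [[ 0.30612053  0.95198324 -0.00425903]
 [ 0.72922322 -0.2373609  -0.64178914]
 [-0.61198343  0.19335905 -0.76686932]] [-0.14306783 -0.41871329  1.37561257] 0.99603271484375
top 472.2407277340119 472.2407277340119 249.30717982969014 193.05223019120538 [0.05771813 0.         0.         0.         0.        ] [[-0.02336951 -0.99963491  0.0135612 ]
 [-0.99517927  0.02196869 -0.0955803 ]
 [ 0.09524748 -0.01572949 -0.99532934]] [-0.06053286  0.62564652  0.9806169 ] 0.9960072835286459
wrist 273.1710170181776 273.1710170181776 254.42658577860803 189.1665299933705 [-0.01463117  0.          0.          0.          0.        ] [[ 0.30862096  0.95118209 -0.0023964 ]
 [ 0.90606308 -0.293213    0.30508334]
 [ 0.28948715 -0.0963264  -0.95232264]] [-0.67486293 -0.03894393  0.37970687] 0.9960988362630209
```

View pics/scene0.png

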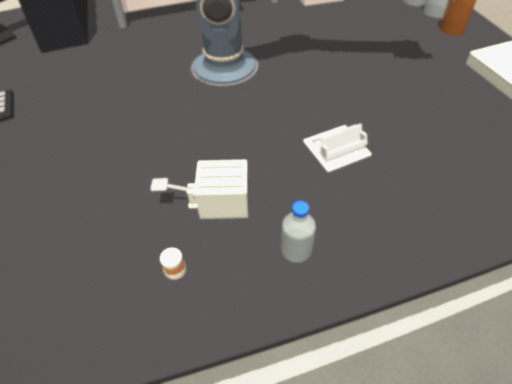

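View pics/top0.png

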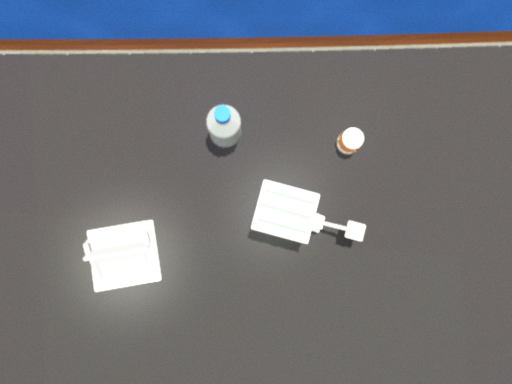

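View pics/wrist0.png

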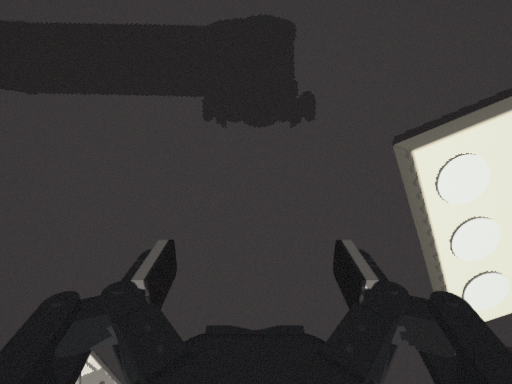

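The scene view shows the rack at (220,188), its paddle at (160,185), the stand at (337,147), the bottle at (298,235) and the jar at (173,263). The top view shows the rack at (287,212), the paddle at (356,231) and the stand at (125,256). I'll measure these with rays and depth.

```bash
cat > h.py <<'E'
import numpy as np,cv2
def load(n): return dict(np.load(f"pics/{n}.npz"))
def K(f): return np.array([[f["fx"],0,f["cx"]],[0,f["fy"],f["cy"]],[0,0,1.]])
def cloud(f):
    h,w=f["range_z"].shape; u,v=np.meshgrid(np.arange(w),np.arange(h))
    p=cv2.undistortPoints(np.stack([u,v],-1).reshape(-1,1,2).astype(float),K(f),f["dist_coeffs"]).reshape(h,w,2)
    z=f["range_z"]; c=np.dstack([p*z[...,None],z]); return (c-f["t"])@f["R"]
def plane(f,uv,z):
    p=cv2.undistortPoints(np.array(uv,float).reshape(-1,1,2),K(f),f["dist_coeffs"]).reshape(-1,2)
    d=np.c_[p,np.ones(len(p))]@f["R"]; o=-f["R"].T@f["t"]; return o+d*((z-o[2])/d[:,2])[:,None]
def proj(f,X):
    return cv2.projectPoints(np.array(X,float).reshape(-1,1,3),cv2.Rodrigues(f["R"])[0],f["t"],K(f),f["dist_coeffs"])[0].reshape(-1,2)
E
python3 - <<'E'
from h import *
for n in ["top","scene"]:
    f=load(n+"0"); P=cloud(f); z=P[...,2]
    print(n,"bench z",np.median(z[(P[...,0]>.3)&(P[...,0]<.9)&(abs(P[...,1])<.4)]))
    ok=(z>0.02)&(z<0.25)&(P[...,0]>.3)&(P[...,0]<1.0)&(abs(P[...,1])<.6)
    k,L,S,C=cv2.connectedComponentsWithStats(ok.astype(np.uint8))
    for i in range(1,k):
        if S[i,4]>30:
            q=P[L==i]; print(S[i],q.mean(0).round(3),q[:,2].max().round(3),np.percentile(q[:,2],[10,50,90]).round(3))
    a=f["image"][:,:,::-1]
    if n=="top":
        c1=cv2.resize(a[165:255,240:380],None,fx=5.5,fy=5.5,interpolation=2); cv2.imwrite("pics/c1.png",c1)
        c1=cv2.resize(a[205:305,70:180],None,fx=6,fy=6,interpolation=2); cv2.imwrite("pics/c2.png",c1)
    else:
        cv2.imwrite("pics/c3.png",cv2.resize(a[110:220,140:380],None,fx=3.3,fy=3.3,interpolation=2))
E
```

```text
top bench z -0.0005313350097232176
[ 207  104   34   43 1148] [ 0.754 -0.026  0.11 ] 0.164 [0.058 0.11  0.159]
[338 128  25  25 459] [ 0.731 -0.29   0.051] 0.064 [0.029 0.058 0.061]
[ 251  181  114   63 3426] [ 0.574 -0.162  0.087] 0.099 [0.07  0.092 0.095]
[  83  230   69   52 1498] [0.517 0.201 0.046] 0.076 [0.03  0.043 0.069]
scene bench z -0.0007791941258558742
[ 314  124   53   35 1003] [0.52  0.2   0.047] 0.073 [0.031 0.045 0.066]
[ 151  160   97   53 3016] [ 0.594 -0.161  0.077] 0.097 [0.039 0.091 0.095]
[ 281  201   35   58 1498] [ 0.782 -0.03   0.098] 0.162 [0.04  0.104 0.158]
[161 248  24  29 512] [ 0.743 -0.293  0.049] 0.062 [0.028 0.057 0.06 ]
```

View pics/c1.png

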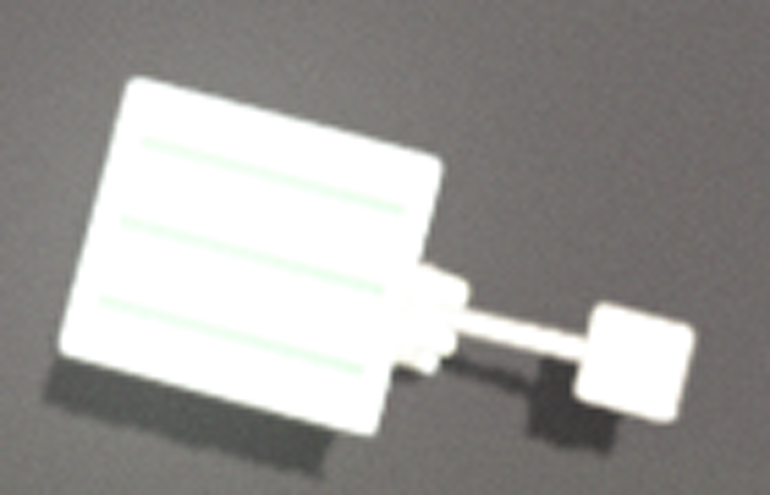

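View pics/c2.png

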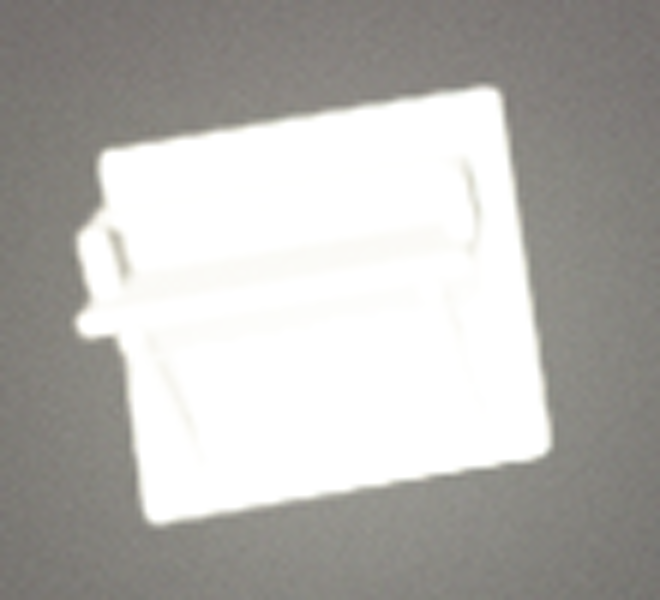

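View pics/c3.png

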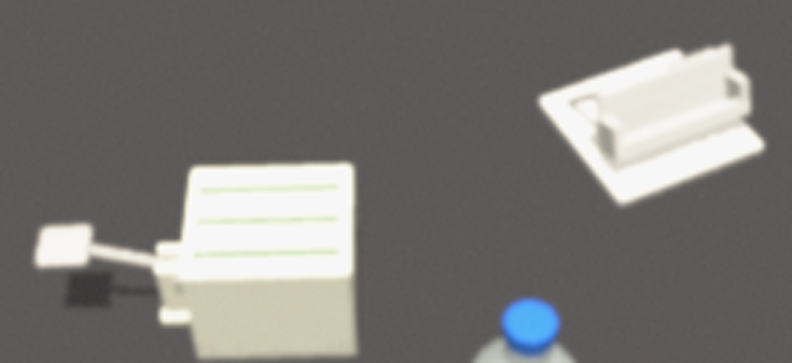

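```bash
cat > m.py <<'E'
from h import *
def rect(m,f,z,er=0):
    k,L,S,C=cv2.connectedComponentsWithStats(m.astype(np.uint8)); i=1+S[1:,4].argmax()
    c=max(cv2.findContours((L==i).astype(np.uint8),0,cv2.CHAIN_APPROX_NONE)[0],key=len).reshape(-1,2)
    Q=plane(f,c,z)[:,:2]*1000
    r=cv2.minAreaRect(Q.astype(np.float32)); return np.array(r[0]).round(1),np.array(r[1]).round(1),round(r[2],2)
if __name__=="__main__":
  for n in ["top0","scene0"]:
    f=load(n); P=cloud(f); x,y,z=P[...,0],P[...,1],P[...,2]; g=f["image"].astype(float).mean(-1)
    sat=f["image"].min(-1)
    print(n)
    rk=(np.hypot(x-.58,y+.14)<.11)
    print(" rack",rect(rk&(z>.086)&(z<.105)&(g>150),f,.094))
    pd=np.hypot(x-.546,y+.29)<.04
    pd=np.hypot(x-.546,y+.29)<.035
    print(" paddle",rect(pd&(z>.06)&(z<.09),f,.075), np.median(z[pd&(z>.06)&(z<.09)]))
    st=(np.hypot(x-.50,y-.2)<.14)
    print(" base",rect(st&(g>150)&(z<.03),f,.010),rect(st&(g>150),f,.010))
    # green lines
    im=f["image"].astype(float); gr=im[...,1]-(im[...,0]+im[...,2])/2
    m=rk&(gr>(5 if n=="top0" else 8))&(z>.075)
    k,L,S,C=cv2.connectedComponentsWithStats(m.astype(np.uint8),connectivity=8)
    for i in range(1,k):
        if S[i,4]>15:
            vv,uu=np.nonzero(L==i); Q=plane(f,np.c_[uu,vv],.092)[:,:2]*1000
            r=cv2.minAreaRect(Q.astype(np.float32)); print("  line",S[i,4],np.array(r[0]).round(1),np.array(r[1]).round(1),round(r[2],2),Q.mean(0).round(1))
    for lo,nm in ((.145,"cap"),): 
        b=(np.hypot(x-.76,y+.03)<.08)&(z>lo); print(" bottle",(P[b].mean(0)*1000).round(1))
    b=(np.hypot(x-.735,y+.29)<.05)&(z>.055); print(" jar",(P[b].mean(0)*1000).round(1))
E
python3 m.py
```

```text
top0
 rack (array([ 579.7, -145. ]), array([114.7,  99.9]), 73.56)
 paddle (array([ 540.3, -277.6]), array([52.4, 33.6]), 74.65) 0.07224491688861251
 base (array([497.4, 203.6]), array([137.6, 161.4]), 8.17) (array([497.4, 203.6]), array([137.6, 161.4]), 8.17)
  line 89 [ 609.2 -154.2] [97.8  4.3] 73.53 [ 609.3 -153.4]
  line 80 [ 580.5 -145.6] [97.5  4.2] 73.56 [ 579.3 -147.8]
  line 81 [ 551.1 -136.3] [97.2  3.5] 73.48 [ 551.1 -136.6]
 bottle [764.3 -24.7 158.3]
 jar [ 733.9 -293.4   59.2]
scene0
 rack (array([ 585. , -144.8]), array([115.6, 107.7]), 73.95)
 paddle (array([ 544.6, -279.1]), array([51.3, 36.3]), 80.27) 0.07277312037090235
 base (array([498.4, 216.9]), array([139.8, 190. ]), 8.2) (array([498.4, 216.9]), array([139.8, 190. ]), 8.2)
  line 73 [ 552.1 -135.7] [97.1  5.4] 74.17 [ 552.9 -133.5]
  line 79 [ 581.3 -143.9] [97.3  5.7] 73.98 [ 580.6 -145.9]
  line 88 [ 609.1 -152. ] [97.8  5.9] 71.98 [ 609.9 -152.3]
  line 168 [ 637.8 -158.8] [113.9  15.2] 76.33 [ 637.1 -158.4]
 bottle [769.3 -24.1 157.6]
 jar [ 737.4 -293.5   58.8]
```

```bash
cat > st.py <<'E'
from h import *
f=load("top0")
gu=lambda c:(np.array(c,float)+.5)/6-.5+np.array([70,205])
cor=[gu(c) for c in [(105,152),(495,90),(548,455),(150,520)]]
P=cloud(f); g=f["image"].astype(float).mean(-1)
m=(g>165).astype(np.uint8); 
m[:, :60]=0
G=cv2.GaussianBlur(g.astype(np.float32),(0,0),.8)
def edge(f,G,a,b,z,s=(.15,.85)):
    # subpixel half-level crossing along normals
    a,b=np.array(a),np.array(b); d=(b-a)/np.linalg.norm(b-a); n=np.array([-d[1],d[0]]); pts=[]
    for t in np.linspace(*s,40):
        p=a+(b-a)*t; r=np.arange(-5,5.01,.1); q=p+r[:,None]*n
        v=cv2.remap(G,q[:,0].astype(np.float32)[None],q[:,1].astype(np.float32)[None],1)[0]
        k=np.argmax(abs(np.gradient(v))); pts.append(q[k])
    X=plane(f,pts,z)[:,:2]*1000
    l=cv2.fitLine(X.astype(np.float32),cv2.DIST_HUBER,0,.5,.01).ravel(); return l
def inter(l,m):
    A=np.c_[l[:2],-m[:2]]; t=np.linalg.solve(A,m[2:]-l[2:]); return l[2:]+t[0]*l[:2]
def run(f,cor,z,sk):
    G=cv2.GaussianBlur(f["image"].astype(np.float32).mean(-1),(0,0),.8)
    L=[edge(f,G,cor[i],cor[(i+1)%4],z,sk.get(i,(.15,.85))) for i in range(4)]
    C=np.array([inter(L[i-1],L[i]) for i in range(4)])
    print(C.round(1).tolist(), "cent",C.mean(0).round(1),"sides",np.linalg.norm(np.roll(C,-1,0)-C,axis=1).round(1),
     "ang",[round(float(np.degrees(np.arctan2(l[1],l[0]))%90),2) for l in L])
if __name__=="__main__":
    run(f,cor,.010,{3:(.1,.55)})
    # scene crop corners: scale 3.3 offset (140,110)
    f2=load("scene0"); gs=lambda c:(np.array(c,float)+.5)/3.3-.5+np.array([140,110])
    # left(540,100), bottom(622,205), right(765,147), top ~(680,50)..
    run(f2,[gs(c) for c in [(540,100),(622,205),(765,147),(678,52)]],.010,{2:(.05,.3),3:(.05,.95)})
    for n in ("top0","scene0"):
        f=load(n);P=cloud(f)
        c=np.array([.515,.2]); R=lambda a:np.array([[np.cos(a),-np.sin(a)],[np.sin(a),np.cos(a)]])
        a=np.radians(8.2); Q=(P[...,:2]-c)@R(a)  # local
        z=P[...,2]
        # height profile vs local x in the middle |y|<40
        for x0 in np.arange(-.04,.05,.004):
            s=(abs(Q[...,1])<.04)&(abs(Q[...,0]-x0)<.002)
            if s.sum(): print(n,round(x0*1000),s.sum(),(np.median(z[s])*1000).round(1))
E
python3 st.py
```

```text
[[554.9000244140625, 278.1000061035156], [575.7000122070312, 135.0], [442.70001220703125, 115.80000305175781], [423.1000061035156, 259.0]] cent [499.1 197. ] sides [144.6 134.4 144.6 133.1] ang [8.27, 8.25, 7.77, 8.24]
[[444.0, 113.80000305175781], [580.4000244140625, 134.10000610351562], [558.9000244140625, 277.0], [422.3999938964844, 262.6000061035156]] cent [501.4 196.9] sides [137.9 144.5 137.2 150.3] ang [8.47, 8.58, 6.03, 8.24]
top0 -40 70 9.8
top0 -36 72 9.4
top0 -32 68 9.3
top0 -28 68 9.6
top0 -24 67 9.3
top0 -20 66 8.9
top0 -16 67 8.9
top0 -12 89 70.2
top0 -8 77 68.3
top0 -4 76 57.7
top0 0 72 46.6
top0 4 67 34.8
top0 8 74 29.6
top0 12 71 31.3
top0 16 76 32.8
top0 20 82 35.6
top0 24 71 42.7
top0 28 49 35.2
top0 32 68 8.9
top0 36 72 9.4
top0 40 70 9.4
top0 44 71 9.7
top0 48 55 5.5
scene0 -16 1 66.1
scene0 -12 15 68.9
scene0 -8 63 67.9
scene0 -4 95 60.0
scene0 0 102 48.7
scene0 4 92 38.6
scene0 8 52 30.8
scene0 12 22 28.5
scene0 16 28 8.1
scene0 20 35 8.8
scene0 24 64 33.6
scene0 28 117 34.6
scene0 32 42 10.0
scene0 36 32 9.2
scene0 40 34 8.7
scene0 44 30 8.4
scene0 48 82 4.5
```

```bash
python3 - <<'E'
from h import *
from plant import robot
f=load("wrist0"); s=robot.sense()
print("cam",-f["R"].T@f["t"],s["tcp_pos"])
pi=np.pi
def o(yaw): return [pi,0,yaw]
rk=np.array([.581,-.1447]);yr=np.radians(-16.4)
for nm,p,q in [("stand",[.47,.19,.30],o(.144)),("stand+pi",[.47,.19,.30],o(.144-pi)),("padd",[.539,-.287,.12],o(yr)),("padd pi",[.539,-.287,.12],o(yr+pi)),("pl",[.581,-.145,.107],o(yr)),("plpi",[.581,-.145,.107],o(yr+pi))]:
    j=robot.inverse_kinematics(p,q); print(nm,None if j is None else np.round(j,2))
E
```

```text
cam [0.13364224 0.66707446 0.37186735] [0.20753055 0.64182905 0.22098653]
stand [-0.84  0.12  0.41  1.84 -0.05  1.19 -0.26]
stand+pi [ 0.49  0.31 -1.17  1.77  0.3   1.26  2.53]
padd [-0.14  0.58  0.8   1.83 -0.5   0.95  0.59]
padd pi [-0.31  0.73  1.11  1.84 -0.75  1.07 -2.33]
pl [-0.45  0.62  0.89  1.87 -0.59  0.94  0.43]
plpi [ 0.95  0.79 -1.18  1.79  0.81  1.14  2.35]
```

```bash
python3 - <<'E'
from h import *
from plant import robot
pi=np.pi
robot.goto([.50,.23,.26],[pi,0,.144])
f=robot.grab_frame("wrist"); np.savez("pics/w1.npz",**f); cv2.imwrite("pics/w1.png",f["image"][:,:,::-1])
yr=np.radians(-16.4)
y=np.array([-np.sin(yr),np.cos(yr)]); p=np.array([.581,-.1447])-y*.0
robot.goto([*p,.26],[pi,0,yr])
f=robot.grab_frame("wrist"); np.savez("pics/w2.npz",**f); cv2.imwrite("pics/w2.png",f["image"][:,:,::-1])
print(robot.sense()["t"],robot.sense()["tcp_pos"])
E
```

```text
3.5167 [ 0.58155542 -0.14227508  0.25976262]
```

View pics/w1.png

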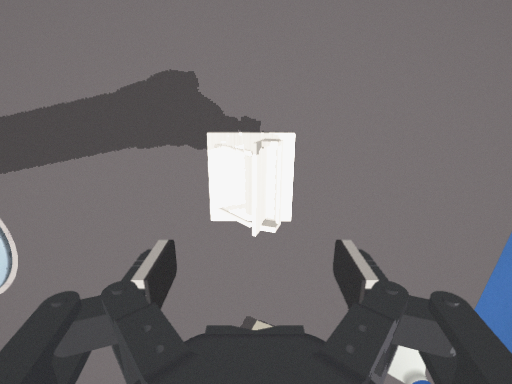

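View pics/w2.png

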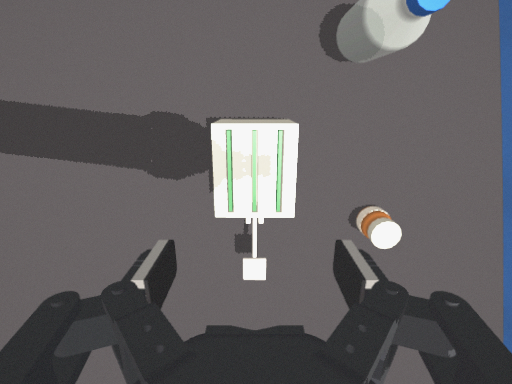

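```bash
python3 - <<'E'
from h import *
from st import run,edge,inter
from plant import robot
f=load("w2");P=cloud(f); x,y,z=P[...,0],P[...,1],P[...,2]
im=f["image"].astype(float); gr=im[...,1]-(im[...,0]+im[...,2])/2
m=(gr>25)&(np.hypot(x-.58,y+.145)<.08)
k,L,S,C=cv2.connectedComponentsWithStats(m.astype(np.uint8))
for i in range(1,k):
    if S[i,4]>60:
        vv,uu=np.nonzero(L==i); Q=plane(f,np.c_[uu,vv],.092)[:,:2]*1000
        r=cv2.minAreaRect(Q.astype(np.float32)); print("line",S[i],np.array(r[0]).round(1),np.array(r[1]).round(1),round(r[2],2))
run(f,[(213,123),(297,123),(295,217),(215,217)],.094,{})
run(f,[(243,259),(266,259),(267,279),(243,279)],.075,{0:(.1,.35)})
f=load("w1"); 
run(f,[(207,132),(296,132),(292,221),(210,221)],.010,{2:(.05,.4),0:(.05,.95)})
cv2.imwrite("pics/c4.png",cv2.resize(f["image"][120:245,195:310,::-1],None,fx=4.7,fy=4.7,interpolation=2))
P=cloud(f); z=P[...,2]
for c0 in (.515,):
    a=np.radians(8.25);Rm=np.array([[np.cos(a),-np.sin(a)],[np.sin(a),np.cos(a)]]); Q=(P[...,:2]-[.515,.2])@Rm
    for x0 in np.arange(-.024,.036,.004):
        s=(abs(Q[...,1])<.04)&(abs(Q[...,0]-x0)<.002)
        if s.sum(): print(round(x0*1000),s.sum(),(np.median(z[s])*1000).round(1))
    # y extents of rest at z>.05
    s=(z>.045)&(z<.085)&(abs(Q[...,0])<.03); print("rest y",np.percentile(Q[...,1][s],[0,1,99,100]).round(4))
print(robot.sense()["tcp_pos"])
E
```

```text
line [226 130   7  82 378] [ 552.2 -135.6] [100.1   6. ] 73.57
line [252 130   4  82 270] [ 579.7 -143.7] [100.1   3.8] 73.78
line [276 130   7  82 384] [ 608.8 -152.1] [100.1   5.8] 73.64
[[549.5, -73.80000305175781], [645.5999755859375, -101.5], [613.0, -214.1999969482422], [516.2000122070312, -185.89999389648438]] cent [ 581.1 -143.8] sides [100.  117.3 100.8 116.9] ang [73.9, 73.87, 73.67, 73.49]
[[528.9000244140625, -261.3999938964844], [560.4000244140625, -270.1000061035156], [550.0, -306.0], [518.0, -296.6000061035156]] cent [ 539.3 -283.5] sides [32.7 37.4 33.4 36.9] ang [74.48, 73.78, 73.67, 72.68]
[[424.29998779296875, 259.79998779296875], [552.2000122070312, 277.6000061035156], [572.0999755859375, 139.60000610351562], [448.20001220703125, 95.4000015258789]] cent [499.2 193.1] sides [129.1 139.4 131.5 166.1] ang [7.94, 8.2, 19.66, 8.27]
-24 121 9.0
-20 118 9.1
-16 143 9.1
-12 115 70.3
-8 179 70.1
-4 158 59.0
0 161 47.3
4 125 35.8
8 147 29.7
12 146 31.2
16 150 32.5
20 185 34.4
24 138 43.5
28 303 348.3
32 970 302.5
rest y [-0.0645 -0.0633  0.0639  0.0642]
[ 0.58155542 -0.14227508  0.25976262]
```

View pics/c4.png

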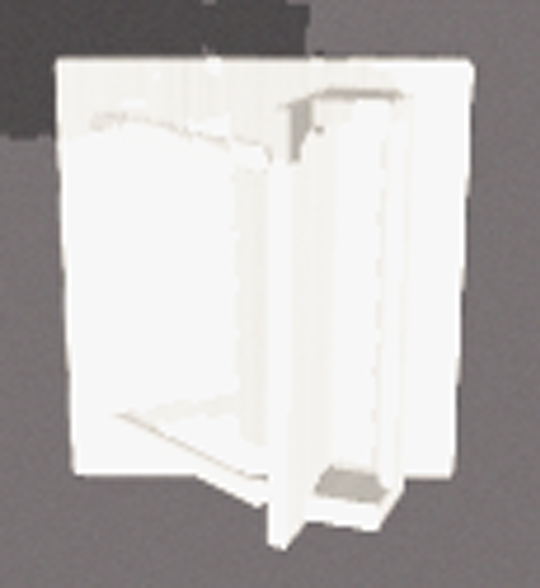

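The stand and rack measurements agree to about 1–2 mm across views. The rack centre is about (0.5804, -0.1443) with yaw -16.35°. The cradle origin is about (0.521, 0.201) with yaw 8.25°. Next I'll close the gripper and press the paddle.

```bash
cat >> h.py <<'E'
pi=np.pi
RC=np.array([.5804,-.1443]); YR=np.radians(-16.35)
RX=np.array([np.cos(YR),np.sin(YR)]); RY=np.array([-np.sin(YR),np.cos(YR)])
def rk(x,y,z): return [*(RC+x*RX+y*RY),z]
OR=[pi,0,YR]
E
python3 - <<'E'
from h import *
from plant import robot
robot.grip(0.0,40)
robot.goto(rk(0,-.150,.12),OR)
s=robot.sense(); print(s["t"],s["tcp_pos"],rk(0,-.150,.12),s["wrist_force"])
robot.sleep(.3); s=robot.sense(); print(s["tcp_pos"],s["tcp_rot"],s["wrist_force"],s["opening"])
E
```

```text
5.1167 [ 0.53965295 -0.28739406  0.12075106] [np.float64(0.5381743714893987), np.float64(-0.28823399979464437), 0.12] [0.0728935  0.74915842 0.15743787]
[ 0.53928259 -0.28729017  0.12081444] [-3.14117183e+00 -1.62027225e-03 -2.83259112e-01] [-0.61624366 -0.58618867  0.17991739] 0.0017155383810227617
```

```bash
python3 - <<'E'
from h import *
from plant import robot
c=robot.move_straight(rk(0,-.150,.089),vel=.08)
c=robot.move_straight(rk(0,-.153,.046),vel=.03,contact_N=18)
s=robot.sense(); print(c,s["t"],s["tcp_pos"],s["wrist_force"])
robot.sleep(.4); s=robot.sense(); print(s["tcp_pos"],s["wrist_force"])
for n in ["scene","top"]:
    f=robot.grab_frame(n); np.savez(f"pics/{n}1.npz",**f)
    a=f["image"][:,:,::-1]; cv2.imwrite(f"pics/{n}1.png",cv2.resize(a[120:240,120:320] if n=="scene" else a[140:290,230:400],None,fx=4,fy=4,interpolation=2))
E
```

```text
False 7.5333 [ 0.53672524 -0.29379211  0.04657898] [-1.93876822 -4.33923423  4.46919262]
[ 0.53669728 -0.29379438  0.04657287] [-2.46570089 -5.37294012  4.62284923]
```

View pics/scene1.png

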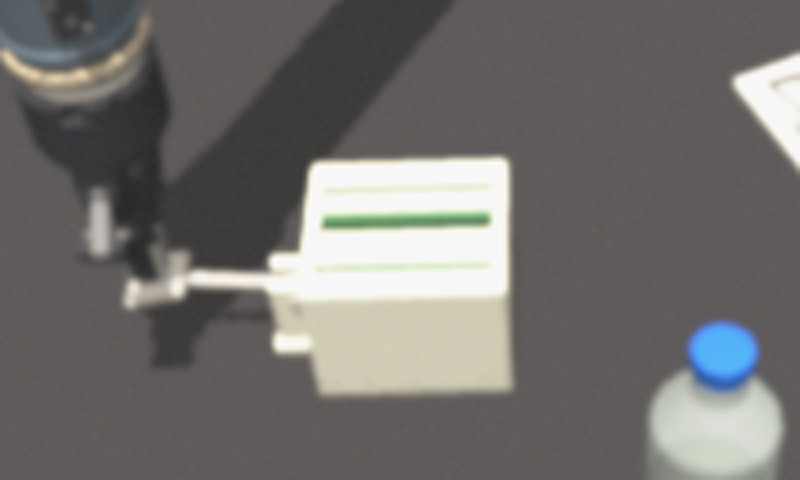

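The scene crop shows the middle plate's dark green strip raised at (405,220). The fingertip is at the paddle at (150,275). Before going on I'll check how far the plate has risen and whether the contact is good.

```bash
python3 - <<'E'
from h import *
from plant import robot
f=robot.grab_frame("wrist"); np.savez("pics/w3.npz",**f); cv2.imwrite("pics/w3.png",f["image"][:,:,::-1])
for n in ["scene1","top1"]:
    f=load(n);P=cloud(f);L=np.dstack([(P[...,:2]-RC)@np.c_[RX,RY],P[...,2]])*1000
    im=f["image"].astype(float); gr=im[...,1]-(im[...,0]+im[...,2])/2
    s=(abs(L[...,0])<14)&(abs(L[...,1])<50)&(L[...,2]>80); print(n,np.percentile(L[...,2][s],[2,50,95,99]).round(1))
    for y0 in (-45,-20,0,20,45):
        q=s&(abs(L[...,1]-y0)<8); print(y0,np.percentile(L[...,2][q],[50,95,100]).round(1))
    s=(abs(L[...,0])<16)&(L[...,1]<-130)&(L[...,1]>-180)&(L[...,2]<80)&(L[...,2]>15); print(s.sum(),L[s][::max(1,s.sum()//25)].round(0).tolist())
E
```

```text
scene1 [ 91.1  96.  107.4 108.6]
-45 [ 95.1 107.7 108.1]
-20 [ 95.9 106.9 108.5]
0 [ 96.  107.7 108.2]
20 [ 95.7 106.5 108.3]
45 [ 96.6 107.3 108.6]
140 [[-3.0, -145.0, 79.0], [-3.0, -144.0, 68.0], [-12.0, -136.0, 58.0], [-11.0, -146.0, 56.0], [5.0, -150.0, 72.0], [-7.0, -142.0, 57.0], [15.0, -158.0, 80.0], [6.0, -145.0, 69.0], [-2.0, -137.0, 59.0], [16.0, -154.0, 77.0], [7.0, -146.0, 66.0], [0.0, -137.0, 57.0], [14.0, -153.0, 71.0], [3.0, -146.0, 58.0], [1.0, -135.0, 55.0], [15.0, -156.0, 69.0], [7.0, -147.0, 59.0], [6.0, -136.0, 58.0], [8.0, -160.0, 57.0], [9.0, -147.0, 57.0], [8.0, -136.0, 56.0], [6.0, -164.0, 51.0], [11.0, -150.0, 56.0], [14.0, -137.0, 60.0], [13.0, -157.0, 55.0], [15.0, -144.0, 57.0], [12.0, -165.0, 50.0], [13.0, -153.0, 52.0]]
top1 [ 83.4  93.6 106.8 109. ]
-45 [ 93.6 107.2 109.2]
-20 [ 93.9 106.9 110.4]
0 [ 93.5 106.7 108.4]
20 [ 93.4 107.1 109.9]
45 [ 93.9 106.5 108.4]
114 [[15.0, -136.0, 59.0], [14.0, -139.0, 58.0], [11.0, -136.0, 56.0], [13.0, -143.0, 56.0], [10.0, -140.0, 58.0], [7.0, -136.0, 56.0], [9.0, -144.0, 58.0], [6.0, -140.0, 58.0], [2.0, -132.0, 52.0], [3.0, -139.0, 57.0], [-1.0, -131.0, 53.0], [1.0, -138.0, 58.0], [2.0, -144.0, 64.0], [-2.0, -136.0, 58.0], [1.0, -145.0, 56.0], [-3.0, -138.0, 59.0], [-2.0, -145.0, 65.0], [-5.0, -141.0, 59.0], [-8.0, -135.0, 59.0], [-6.0, -144.0, 56.0], [-10.0, -138.0, 57.0], [-8.0, -146.0, 58.0], [-12.0, -139.0, 56.0], [-9.0, -148.0, 52.0], [-14.0, -139.0, 56.0], [-12.0, -147.0, 58.0], [-15.0, -142.0, 54.0], [-13.0, -150.0, 56.0], [-14.0, -153.0, 52.0]]
```

View pics/w3.png

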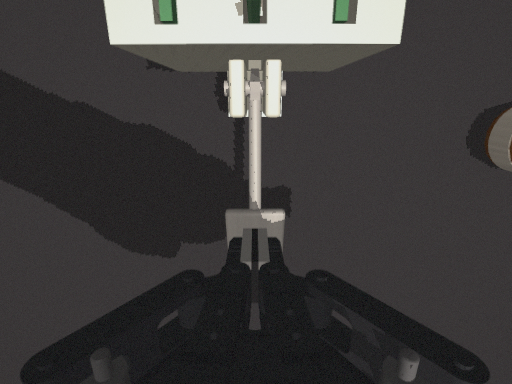

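View pics/top1.png

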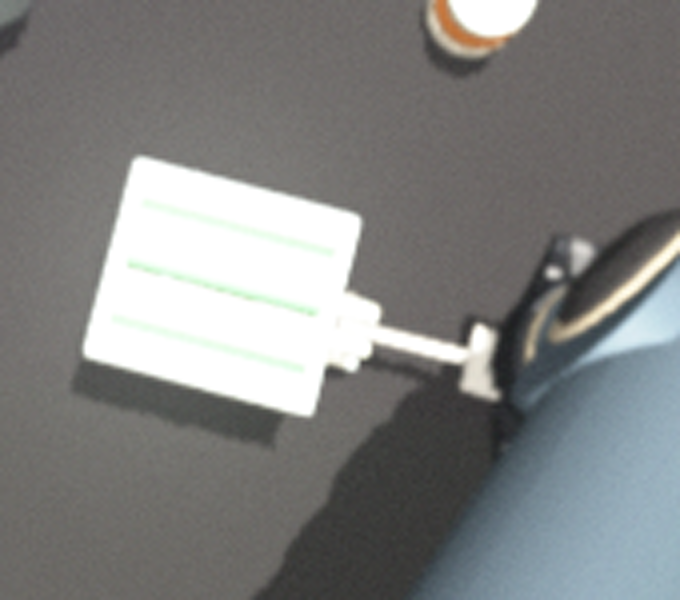

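```bash
python3 - <<'E'
from h import *
f=load("w3");P=cloud(f);L=np.dstack([(P[...,:2]-RC)@np.c_[RX,RY],P[...,2]])*1000
for v in range(180,340,8): print(v,[tuple(L[v,u].round(0).astype(int).tolist()) for u in (232,246,255,264,278)])
cv2.imwrite("pics/c5.png",cv2.resize(cv2.convertScaleAbs(f["image"][170:370,180:330,::-1],alpha=2.5),None,fx=3,fy=3,interpolation=2))
E
```

```text
180 [(-17, -133, -1), (-6, -133, 0), (1, -118, 52), (7, -133, 0), (18, -133, -1)]
188 [(-17, -139, -1), (-6, -140, -1), (1, -122, 52), (8, -140, -2), (18, -140, -2)]
196 [(-17, -146, -2), (-6, -146, -1), (1, -127, 53), (8, -146, -2), (18, -146, -1)]
204 [(-17, -152, 0), (-6, -153, -1), (1, -131, 54), (8, -152, 0), (19, -153, -1)]
212 [(-12, -135, 57), (-4, -134, 58), (1, -135, 56), (6, -135, 57), (13, -135, 57)]
220 [(-12, -139, 57), (-5, -140, 57), (1, -140, 57), (6, -140, 57), (13, -139, 58)]
228 [(-13, -146, 55), (-5, -146, 55), (1, -145, 55), (6, -145, 55), (14, -145, 56)]
236 [(-13, -151, 55), (-4, -144, 68), (0, -144, 68), (5, -144, 67), (14, -152, 53)]
244 [(-12, -148, 69), (-4, -144, 77), (0, -144, 77), (5, -144, 77), (13, -148, 70)]
252 [(-11, -148, 78), (-4, -143, 85), (0, -144, 84), (5, -144, 84), (12, -148, 77)]
260 [(-10, -148, 85), (-4, -144, 91), (0, -144, 91), (4, -144, 91), (11, -147, 85)]
268 [(-9, -141, 101), (-3, -143, 98), (0, -147, 92), (4, -142, 99), (10, -140, 102)]
276 [(-9, -143, 104), (-3, -143, 104), (0, -151, 93), (4, -143, 104), (10, -143, 104)]
284 [(-8, -142, 110), (-3, -142, 110), (0, -155, 92), (4, -143, 109), (9, -142, 110)]
292 [(-8, -138, 119), (-3, -143, 113), (0, -160, 93), (4, -143, 114), (8, -138, 120)]
300 [(-7, -137, 124), (-3, -155, 103), (0, -165, 92), (4, -145, 116), (8, -138, 124)]
308 [(-7, -138, 128), (-3, -159, 104), (0, -252, -1), (4, -158, 105), (8, -138, 128)]
316 [(-7, -137, 132), (-3, -161, 106), (0, -260, 0), (4, -163, 104), (7, -138, 131)]
324 [(-6, -137, 135), (-3, -163, 108), (0, -271, -2), (4, -162, 109), (7, -137, 135)]
332 [(-6, -137, 138), (0, -76, 197), (0, -145, 130), (3, -145, 130), (7, -138, 136)]
```

View pics/c5.png

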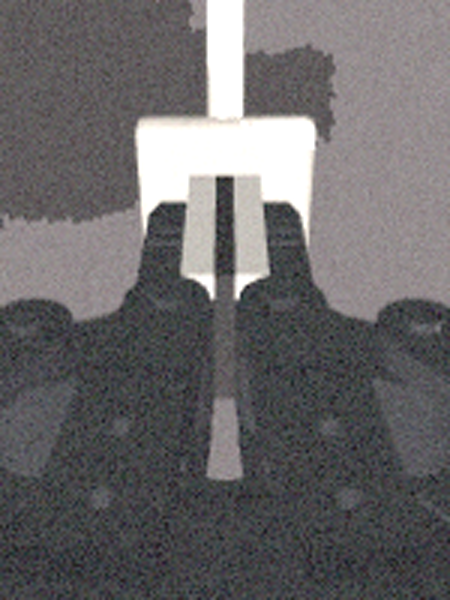

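```bash
python3 - <<'E'
from h import *
from plant import robot
for n,t in (("wrist0",[.2075,.6418,.2209]),("w2",[.5815,-.1423,.2598]),("w3",[.5367,-.2938,.0466])):
    f=load(n);P=cloud(f)-t
    q=P[230:330,100:420].reshape(-1,3); q=q[(abs(q[:,2])<.12)&(np.hypot(q[:,0],q[:,1])<.08)]
    print(n,"lowest",np.percentile(q[:,2],[0,.5,1,5]).round(4))
    for v in (240,246,252,260,270,280): print(v,[(P[v,u]*1000).round(0).astype(int).tolist() for u in (155,165,171,340,346,356)])
f=load("w3"); print("cam-tcp",-f["R"].T@f["t"]-[.5367,-.2938,.0466]); f=load("w2");print(-f["R"].T@f["t"]-[.5815,-.1423,.2598])
s=robot.sense();print(s["tcp_pos"],s["joint_pos"],s["opening"])
E
```

```text
wrist0 lowest [0.0206 0.0231 0.0242 0.0299]
240 [[70, -182, -221], [-24, -40, 25], [-23, -37, 25], [4, 46, 25], [5, 49, 26], [166, 110, -223]]
246 [[-25, -42, 33], [-23, -38, 32], [-20, -38, 26], [5, 45, 30], [5, 47, 31], [175, 108, -221]]
252 [[-25, -40, 39], [-22, -37, 36], [-17, -38, 28], [7, 44, 30], [3, 45, 38], [4, 49, 39]]
260 [[-24, -37, 46], [-19, -37, 38], [-14, -40, 29], [10, 42, 33], [6, 44, 40], [4, 47, 45]]
270 [[-22, -37, 51], [-14, -39, 39], [-9, -41, 30], [15, 41, 34], [11, 43, 40], [2, 45, 53]]
280 [[-19, -37, 53], [-10, -41, 40], [-4, -43, 32], [20, 40, 35], [14, 41, 43], [7, 44, 54]]
w2 lowest [0.0208 0.023  0.0243 0.0301]
240 [[-201, -90, -259], [-40, 24, 27], [-38, 23, 26], [46, -2, 24], [48, -2, 26], [124, -184, -259]]
246 [[-44, 25, 32], [-39, 23, 32], [-38, 20, 27], [44, -2, 30], [47, -1, 32], [122, -196, -261]]
252 [[-41, 25, 39], [-38, 23, 37], [-39, 18, 28], [43, -5, 30], [45, -2, 37], [49, -1, 39]]
260 [[-39, 24, 45], [-39, 19, 37], [-40, 14, 30], [42, -8, 32], [44, -4, 40], [47, -2, 44]]
270 [[-38, 22, 50], [-40, 14, 38], [-42, 9, 31], [41, -13, 33], [43
[... 300 characters left out ...]
 [-75, -13, -48], [58, -52, -47], [63, -54, -47], [70, -56, -47]]
252 [[-90, -14, -48], [-82, -16, -47], [-77, -18, -47], [57, -58, -48], [62, -59, -47], [70, -62, -48]]
260 [[-93, -21, -47], [-86, -24, -49], [-80, -25, -47], [55, -66, -48], [60, -68, -49], [68, -70, -49]]
270 [[-97, -30, -47], [-89, -34, -49], [-84, -35, -48], [54, -75, -48], [59, -77, -48], [67, -79, -48]]
280 [[-101, -40, -48], [-30, 22, 60], [-28, 22, 60], [36, 5, 62], [56, -86, -47], [65, -89, -48]]
cam-tcp [0.0226076  0.07660821 0.1507073 ]
[0.02241274 0.07590605 0.15102654]
[ 0.53669422 -0.293811    0.04657009] [ 0.01794282  0.62667082  0.57651588  1.86553575 -0.46527942  0.78439312
  0.55636662] -0.003956013377651431
```

Depth from both the wrist and scene cameras shows the closed fingertips about 7–8 mm *behind* the reported TCP, not 11 mm ahead as documented. So I've only pressed about 21 of the 28 mm. From here I'll use the measured offset (tips ≈ TCP + 7.5 mm). I'll press on to the stop.

```bash
python3 - <<'E'
from h import *
from plant import robot
c=robot.move_straight(rk(0,-.154,.0345),vel=.03,contact_N=15)
robot.sleep(.3); s=robot.sense(); print(c,s["t"],s["tcp_pos"],s["wrist_force"])
for n in ["scene","top"]:
    f=robot.grab_frame(n); np.savez(f"pics/{n}2.npz",**f)
    P=cloud(f);L=np.dstack([(P[...,:2]-RC)@np.c_[RX,RY],P[...,2]])*1000
    s=(abs(L[...,0])<14)&(abs(L[...,1])<50)&(L[...,2]>80); print(n,np.percentile(L[...,2][s],[50,95,99,100]).round(1))
    s=(abs(L[...,0])<13)&(L[...,1]<-134)&(L[...,1]>-144)&(L[...,2]<65)&(L[...,2]>15); print(s.sum(),np.median(L[s],0))
E
```

```text
True 8.7333 [ 0.53649104 -0.29476416  0.03931887] [-2.05878561  0.76799679  9.76327048]
scene [ 98.6 113.9 115.9 117.3]
33 [  -1.83559592 -138.79713092   50.08456375]
top [ 93.8 114.  115.9 118.3]
55 [   0.26725701 -139.06227945   50.79970065]
```

Plate top is at about 114 mm, so it is raised 22 mm and at the stop. Now I'll back off and look at the plate from above before grasping.

```bash
cat > pl.py <<'E'
from h import *
def measure(f,zt):
    P=cloud(f);L=np.dstack([(P[...,:2]-RC)@np.c_[RX,RY],P[...,2]])*1000
    im=f["image"].astype(float); gr=im[...,1]-(im[...,0]+im[...,2])/2
    m=(gr>20)&(abs(L[...,0])<18)&(abs(L[...,1])<70)
    vv,uu=np.nonzero(m); Q=(plane(f,np.c_[uu,vv],zt)[:,:2]-RC)@np.c_[RX,RY]*1000
    r=cv2.minAreaRect(Q.astype(np.float32)); print(m.sum(),"loc",np.array(r[0]).round(1),np.array(r[1]).round(1),round(r[2],2))
    s=(abs(L[...,0])<14)&(abs(L[...,1])<50)&(L[...,2]>80); print(np.percentile(L[...,2][s],[50,95,99,100]).round(1))
    t=s&(L[...,2]>109); print("top pts",t.sum(),np.median(L[t],0).round(1), np.percentile(L[t],[2,98],axis=0).round(1).tolist())
E
python3 - <<'E'
from pl import *
from plant import robot
robot.move_straight(rk(0,-.154,.10),vel=.1)
robot.move_straight(rk(0,-.10,.20),vel=.2)
robot.goto(rk(0,0,.20),OR)
robot.grip(0.5); robot.sleep(.2)
s=robot.sense(); print(s["t"],s["tcp_pos"],(s["tcp_pos"][:2]-RC)@np.c_[RX,RY],s["tcp_rot"],s["opening"],s["wrist_force"])
for n in ("wrist","top","scene"):
    f=robot.grab_frame(n); np.savez(f"pics/{n}4.npz",**f); print(n); measure(f,.114)
    cv2.imwrite(f"pics/{n}4.png",f["image"][:,:,::-1])
E
```

```text
11.4833 [ 0.58040746 -0.14433638  0.20005205] [ 1.73945332e-05 -3.28060368e-05] [-3.14153997e+00 -8.24501197e-05 -2.85427388e-01] 0.4968889757463607 [ 0.44485288 -0.72921902 -0.25747483]
wrist
506 loc [0.2 1.9] [  4.4 103.4] 0.11
[290.6 305.6 307.1 308.7]
top pts 6884 [  0.   12.2 294. ] [[-13.5, -13.0, 111.9], [13.5, 24.6, 306.9]]
top
21 loc [11.  36.2] [15.7 33.3] 70.29
[554.  567.7 570.  571.6]
top pts 2333 [1.000e-01 3.700e+00 5.541e+02] [[-13.4, -45.2, 534.2], [13.4, 48.2, 569.4]]
scene
254 loc [10.2  0.6] [21.  94.5] 4.15
[109.5 456.  477.8 496.5]
top pts 372 [  4.9  32.8 379. ] [[-7.2, -41.0, 109.5], [13.8, 44.8, 477.8]]
```

View pics/wrist4.png

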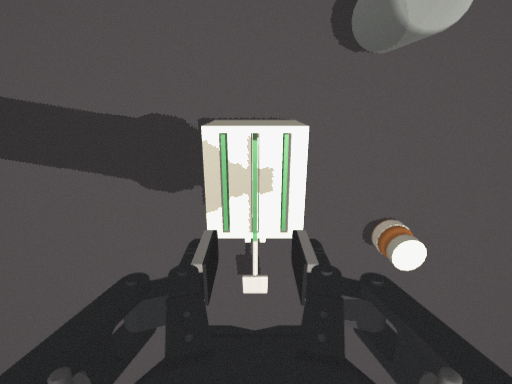

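The wrist view shows the middle plate upright in its slot, a strip from (255,135) to (255,240). It is about 0.2 mm off the gripper centre line in x, so I'll descend and grasp.

```bash
python3 - <<'E'
from pl import *
from plant import robot
robot.grip(0.3)
robot.move_straight(rk(0.0002,0,.13),vel=.12)
c=robot.move_straight(rk(0.0002,0,.0895),vel=.06,contact_N=6)
s=robot.sense(); print(c,s["t"],s["tcp_pos"],s["wrist_force"])
robot.grip(0.0,40); robot.sleep(.2)
s=robot.sense(); print(s["t"],s["tcp_pos"],s["wrist_force"],s["opening"],"width~",s["opening"]*85)
f=robot.grab_frame("wrist"); np.savez("pics/w5.npz",**f); cv2.imwrite("pics/w5.png",f["image"][:,:,::-1])
f=robot.grab_frame("scene"); np.savez("pics/s5.npz",**f); cv2.imwrite("pics/s5.png",cv2.resize(f["image"][100:240,130:330,::-1],None,fx=4,fy=4))
E
```

```text
False 13.5 [ 0.58079173 -0.1445648   0.08963593] [ 0.43096866  0.16288475 -0.10846446]
14.0167 [ 0.58092535 -0.14448043  0.08985564] [-0.05014133  0.40834394  1.64709849] 0.04230557344739557 width~ 3.5959737430286234
```

View pics/w5.png

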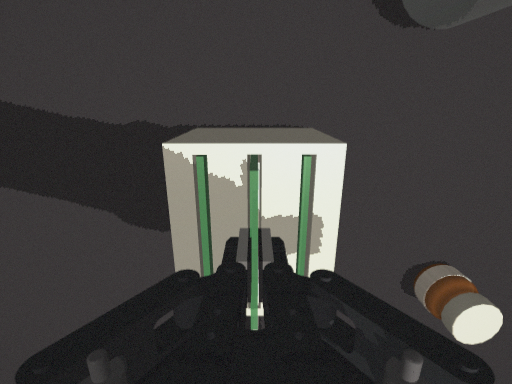

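View pics/s5.png

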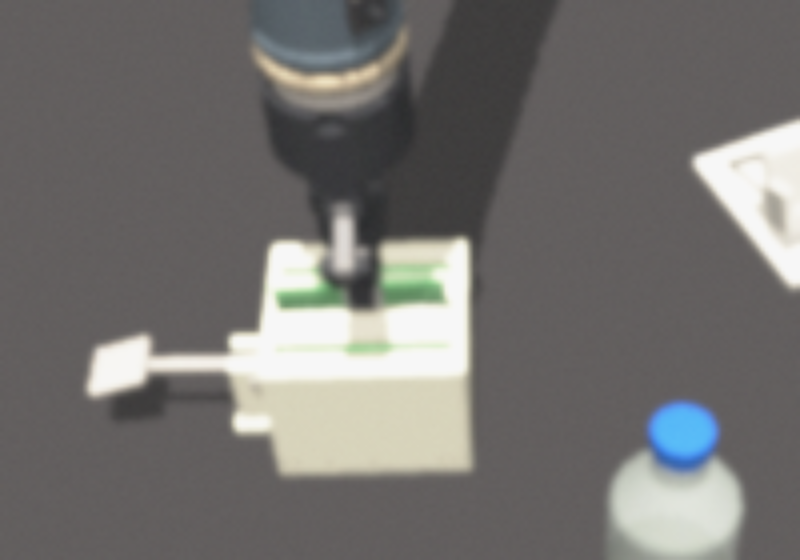

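The plate is held between the pads and the paddle is still down. I'll lift it straight up.

```bash
python3 - <<'E'
from pl import *
from plant import robot
p=robot.sense()["tcp_pos"].copy()
robot.move_straight([p[0],p[1],.110],vel=.04)
s=robot.sense(); print(s["wrist_force"],s["opening"])
robot.move_straight([p[0],p[1],.180],vel=.07); robot.sleep(.2)
s=robot.sense(); print(s["t"],s["tcp_pos"],s["wrist_force"],s["opening"])
f=robot.grab_frame("scene"); np.savez("pics/s6.npz",**f); cv2.imwrite("pics/s6.png",cv2.resize(f["image"][60:240,110:330,::-1],None,fx=3.3,fy=3.3))
f=robot.grab_frame("wrist"); np.savez("pics/w6.npz",**f); cv2.imwrite("pics/w6.png",f["image"][:,:,::-1])
E
```

```text
[-0.73688996  0.65368407 -2.12543478] 0.04731665206002416
16.1333 [ 0.58064232 -0.14445529  0.17958367] [ 0.93009569 -0.09719124 -1.38218775] 0.045415542792647506
```

View pics/s6.png

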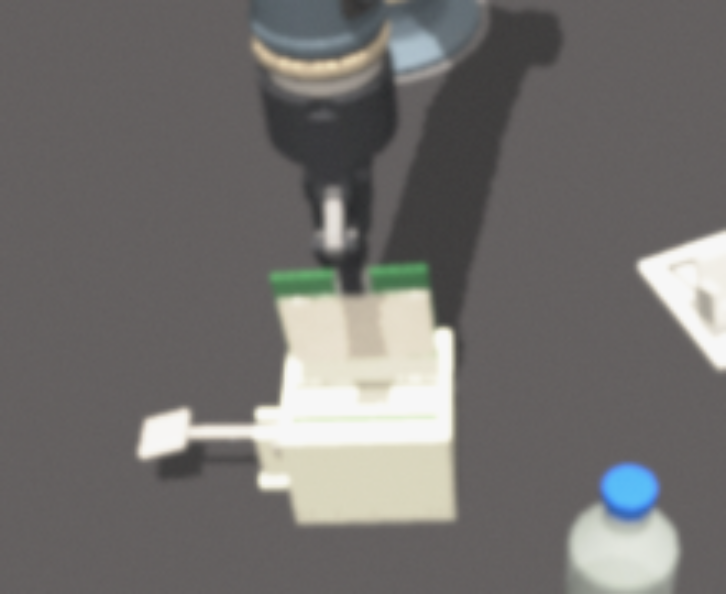

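View pics/w6.png

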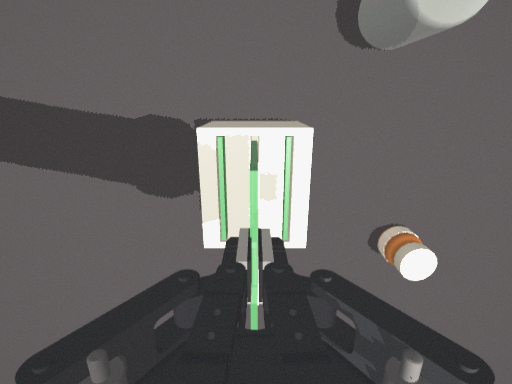

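```bash
python3 - <<'E'
from pl import *
for n in ("s6","w6"):
    f=load(n);P=cloud(f);L=np.dstack([(P[...,:2]-RC)@np.c_[RX,RY],P[...,2]])*1000
    s=(abs(L[...,0])<12)&(L[...,2]>110)&(L[...,2]<215)&(abs(L[...,1])<70)&(abs(L[...,1])>(18 if n=="s6" else -1))
    q=L[s]; print(n,len(q),np.percentile(q,[1,5,50,95,99],axis=0).round(1).tolist())
    if n=="s6":
        A=np.c_[q[:,1:],np.ones(len(q))]; print(np.linalg.lstsq(A,q[:,0],rcond=None)[0])
        for lo,hi in ((-60,-30),(30,60)):
            w=q[(q[:,1]>lo)&(q[:,1]<hi)]; print(w[:,2].max(),w[:,1].min(),w[:,1].max())
E
```

```text
s6 796 [[-1.9, -50.0, 124.3], [0.5, -46.9, 127.9], [2.7, 19.0, 167.3], [4.7, 47.2, 201.0], [5.4, 50.0, 204.5]]
[-0.00941112 -0.00742003  3.85446751]
200.86179103666552 -51.79173771194319 -30.008574310823143
206.8126592166622 30.09983214156895 51.389121061887764
w6 2331 [[-11.4, -48.9, 137.9], [-9.0, -40.0, 173.6], [0.2, 11.7, 202.1], [8.5, 49.1, 212.1], [11.4, 50.7, 214.4]]
```

```bash
python3 - <<'E'
from pl import *
f=load("s6");P=cloud(f);L=np.dstack([(P[...,:2]-RC)@np.c_[RX,RY],P[...,2]])*1000
for y0 in range(-48,52,8):
    s=(abs(L[...,0])<9)&(L[...,2]>110)&(L[...,2]<215)&(abs(L[...,1]-y0)<4); print(y0,s.sum(),np.percentile(L[s][:,2],[0,2,98,100]).round(1) if s.sum() else '')
# coating boundary / top edge by colour: green mask, plane of the plate front face x=+2.5 local
im=f["image"].astype(float); gr=im[...,1]-(im[...,0]+im[...,2])/2
def facept(uv,xl):
    p=cv2.undistortPoints(np.array(uv,float).reshape(-1,1,2),K(f),f["dist_coeffs"]).reshape(-1,2)
    d=np.c_[p,np.ones(len(p))]@f["R"]; o=-f["R"].T@f["t"]; n=np.r_[RX,0]; p0=np.r_[RC+RX*xl,0]
    X=o+d*(((p0-o)@n)/(d@n))[:,None]; return np.c_[(X[:,:2]-RC)@RY,X[:,2]]*1000
m=gr>12; m[:, :180]=0; m[:,250:]=0; m[:130]=0; m[155:]=0
for u in range(188,245,4):
    v=np.nonzero(m[:,u])[0]
    if len(v): print(u,v.min(),v.max(),facept([[u,v.min()],[u,v.max()]],.0025).round(1).tolist())
E
```

```text
-48 76 [120.6 124.1 199.6 200.9]
-40 96 [123.4 125.1 199.3 200.8]
-32 94 [122.1 124.8 200.2 200.4]
-24 97 [121.4 124.3 200.8 202.7]
-16 95 [124.2 124.7 200.6 202.2]
-8 79 [122.1 124.5 196.4 201. ]
0 67 [125.8 126.2 185.4 188.3]
8 80 [125.1 126.9 210.5 214. ]
16 103 [125.7 126.7 203.6 205.3]
24 99 [125.9 127.1 204.2 205.1]
32 104 [124.1 125.1 204.4 204.8]
40 99 [124.5 127.3 204.8 206.8]
48 81 [125.9 128.1 204.1 204.5]
192 142 147 [[-50.2, 205.4], [-52.3, 190.7]]
196 142 150 [[-41.8, 205.1], [-45.0, 181.5]]
200 141 149 [[-33.1, 207.7], [-36.1, 184.2]]
204 141 150 [[-24.7, 207.4], [-27.9, 180.9]]
208 141 150 [[-16.4, 207.1], [-19.3, 180.6]]
224 140 149 [[17.3, 208.9], [15.1, 182.5]]
228 139 149 [[25.9, 211.5], [23.7, 182.2]]
232 139 148 [[34.2, 211.3], [32.4, 185.0]]
236 139 148 [[42.5, 211.0], [41.0, 184.7]]
240 145 147 [[49.9, 193.4], [49.6, 187.4]]
```

```bash
python3 - <<'E'
from pl import *
for n in ("scene0","s6","wrist4","scene2"):
    f=load(n);P=cloud(f);L=np.dstack([(P[...,:2]-RC)@np.c_[RX,RY],P[...,2]])*1000
    s=(abs(L[...,0])<45)&(abs(L[...,1])<50)&(abs(L[...,2]-94)<5)&((L[...,0]>12)|(L[...,0]<-12))
    q=L[s]; print(n,len(q),np.linalg.lstsq(np.c_[q[:,:2],np.ones(len(q))],q[:,2],rcond=None)[0].round(4))
f=load("scene2");P=cloud(f);L=np.dstack([(P[...,:2]-RC)@np.c_[RX,RY],P[...,2]])*1000
for y0 in range(-48,52,12):
    s=(abs(L[...,0])<14)&(L[...,2]>100)&(abs(L[...,1]-y0)<6); print(y0,np.percentile(L[s][:,2],[50,98,100]).round(1) if s.sum() else '')
f=load("w6");P=cloud(f);L=np.dstack([(P[...,:2]-RC)@np.c_[RX,RY],P[...,2]])*1000
im=f["image"].astype(float); gr=im[...,1]-(im[...,0]+im[...,2])/2
m=(gr>25)&(abs(np.arange(512)-254)<8)[None,:]
for v in range(140,330,8):
    u=np.nonzero(m[v])[0]
    if len(u): print(v,len(u),L[v,u].mean(0).round(1))
E
```

```text
scene0 924 [1.00000e-03 6.00000e-04 9.31087e+01]
s6 671 [-2.00000e-03 -2.40000e-03  9.33538e+01]
wrist4 5839 [-5.0000e-04 -4.0000e-04  9.2724e+01]
scene2 817 [-1.00000e-03 -8.00000e-04  9.30704e+01]
-48 [109.  112.3 112.5]
-36 [106.5 111.8 112.1]
-24 [109.1 112.4 112.6]
-12 [109.9 114.2 114.5]
0 [109.7 114.4 114.4]
12 [108.3 114.5 115.2]
24 [111.7 116.5 117.3]
36 [110.9 116.1 116.4]
48 [109.8 116.9 117.2]
148 6 [ -0.2  50.2 152.1]
156 6 [-1.000e-01  4.920e+01  1.743e+02]
164 7 [ -0.3  48.4 191.8]
172 8 [  0.   47.2 204.1]
180 8 [  0.   43.2 204. ]
188 8 [ -0.   39.1 203.7]
196 8 [ -0.   35.  203.8]
204 8 [ -0.   30.7 203.6]
212 8 [ -0.   26.4 203.5]
220 8 [ -0.   21.9 203.2]
228 8 [ -0.   17.3 203.1]
236 8 [-1.000e-01  1.260e+01  2.028e+02]
244 7 [2.000e-01 7.900e+00 2.028e+02]
252 7 [2.000e-01 2.800e+00 2.023e+02]
260 7 [ 2.00e-01 -2.30e+00  2.02e+02]
268 7 [ 2.000e-01 -7.300e+00  2.019e+02]
276 7 [ 2.000e-01 -1.280e+01  2.015e+02]
284 7 [ 1.000e-01 -1.830e+01  2.011e+02]
292 7 [ 1.000e-01 -2.400e+01  2.008e+02]
300 6 [-2.000e-01 -2.980e+01  2.005e+02]
308 8 [ -0.7 -57.7 175.3]
316 7 [ 1.000e-01 -4.160e+01  2.001e+02]
324 7 [ 1.000e-01 -4.790e+01  1.998e+02]
```

The plate is securely held, but it is tilted in its plane by about 0.045 rad, with the +y end high from the prying. I'll compensate for that in the placing pose.

```bash
cat > place.py <<'E'
from h import *
from scipy.spatial.transform import Rotation as Ro
RT0=Ro.from_euler("xyz",OR); TCP0=np.array([.58064,-.14446,.17958])
RP0=Ro.from_euler("z",YR)*Ro.from_euler("x",.045)
FOOT0=np.array(rk(0,.0015,.1232))
pt=RT0.inv().apply(FOOT0-TCP0); RPT=RP0.inv()*RT0
RCR=Ro.from_euler("z",8.25,degrees=True)*Ro.from_euler("y",-20,degrees=True)
O=np.array([.5212,.2007,.030])
RTT=RCR*RPT; ORT=RTT.as_euler("xyz")
def tcp(x,y,z): return O+RCR.apply([x,y,z])-RTT.apply(pt)
E
python3 - <<'E'
from place import *
from plant import robot
print(pt,ORT)
for z in (.08,.0): print(tcp(.007,0,z),robot.inverse_kinematics(tcp(.007,0,z),ORT),robot.sense()["joint_pos"])
E
```

```text
[-0.00027534 -0.00158597  0.05638   ] [ 3.09659265 -0.34906585  0.14398966]
[0.48166241 0.19592916 0.160657  ] [-0.87787216  0.1542079   0.32974617  2.20915904  0.27468505  0.49934872
 -0.64590629] [-0.32358261  0.44199069  0.67162839  1.79844129 -0.31901676  1.01241386
  0.1874039 ]
[0.50874087 0.19985535 0.08548159] [-1.04457535  0.36614762  0.59566471  2.23126499 -0.12702724  0.29223823
 -0.26029738] [-0.32358261  0.44199069  0.67162839  1.79844129 -0.31901676  1.01241386
  0.1874039 ]
```

```bash
python3 - <<'E'
from place import *
from plant import robot
robot.move_straight([.5806,-.1445,.21],vel=.1)
robot.goto(tcp(.008,0,.075),ORT); robot.sleep(.2)
s=robot.sense(); print(s["t"],s["tcp_pos"]-tcp(.008,0,.075),s["joint_pos"],s["opening"])
for n in ("scene","wrist","top"):
    f=robot.grab_frame(n); np.savez(f"pics/{n}7.npz",**f); a=f["image"][:,:,::-1]
    if n=="scene":a=cv2.resize(a[40:190,230:420],None,fx=4,fy=4)
    cv2.imwrite(f"pics/{n}7.png",a)
    P=cloud(f); L=RCR.inv().apply((P-O).reshape(-1,3)).reshape(P.shape)*1000
    s=(abs(L[...,0]-8)<6)&(abs(L[...,1])<60)&(L[...,2]>60)&(L[...,2]<165)&((abs(L[...,1])>20))
    q=L[s]; print(n,len(q))
    if len(q)>50: print(np.percentile(q,[1,50,99],axis=0).round(1).tolist(), np.linalg.lstsq(np.c_[q[:,1:],np.ones(len(q))],q[:,0],rcond=None)[0].round(3))
    if n=="scene":
        for y0 in (-45,-35,-25,25,35,45):
            w=q[abs(q[:,1]-y0)<5]; print(y0,np.percentile(w[:,2],[2,98]).round(1) if len(w) else '')
E
```

```text
18.2333 [ 0.00084028 -0.00099045  0.00012653] [-0.92217515  0.16779399  0.38761933  2.2103401   0.24877384  0.48407833
 -0.6190686 ] 0.04502591696431313
scene 616
[[6.7, -52.7, 73.8], [11.0, -24.3, 117.7], [13.7, 47.6, 154.1]] [ 3.0000e-03 -1.5000e-02  1.2686e+01]
-45 [ 73.5 153.1]
-35 [ 75.  153.7]
-25 [ 75.5 153.4]
25 [ 75.5 153.7]
35 [ 76.4 154. ]
45 [ 75.7 153.4]
wrist 1055
[[6.6, -50.1, 80.0], [8.8, 33.2, 153.2], [11.5, 49.1, 154.8]] [-2.0000e-03 -1.5000e-02  1.1068e+01]
top 338
[[6.0, -51.4, 74.3], [10.7, -35.9, 121.5], [11.9, 32.1, 155.6]] [ 0.014 -0.019 13.026]
```

View pics/scene7.png

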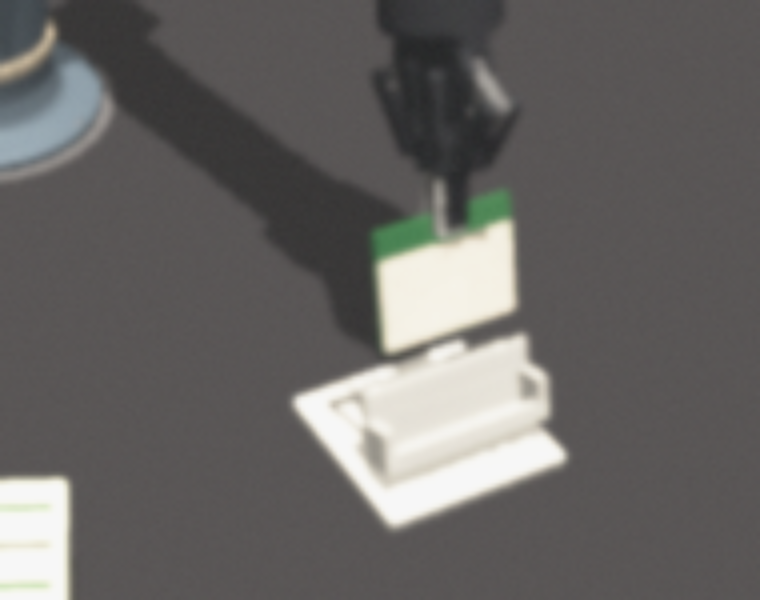

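View pics/wrist7.png

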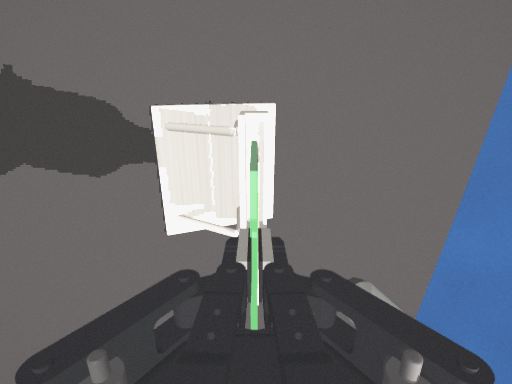

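The scene crop shows the plate parallel above the cradle: foot at about 75 mm up the slope, edge level to within 1 mm, about 2 mm off centre. I'll lower it with contact sensing, then lean it on the rest.

```bash
python3 - <<'E'
from place import *
from plant import robot
robot.move_straight(tcp(.008,.0015,.016),vel=.06); robot.sleep(.3)
s=robot.sense(); print(s["t"],s["wrist_force"],RCR.inv().apply(s["tcp_pos"]-tcp(0,0,0)))
c=robot.move_straight(tcp(.008,.0015,-.006),vel=.012,contact_N=2.5)
s=robot.sense(); print(c,s["t"],s["wrist_force"],RCR.inv().apply(s["tcp_pos"]-tcp(0,0,0)),s["opening"])
for n in ("scene","wrist"):
    f=robot.grab_frame(n); np.savez(f"pics/{n}8.npz",**f); a=f["image"][:,:,::-1]
    if n=="scene":a=cv2.resize(a[60:180,270:400],None,fx=5,fy=5)
    cv2.imwrite(f"pics/{n}8.png",a)
E
```

```text
19.8167 [-0.04250164 -0.01175911 -1.02916246] [0.00814368 0.00161556 0.01621872]
True 21.05 [-1.3332399  -0.81838641  4.18816144] [0.00792074 0.00161203 0.00012718] 0.045403258543064616
```

View pics/scene8.png

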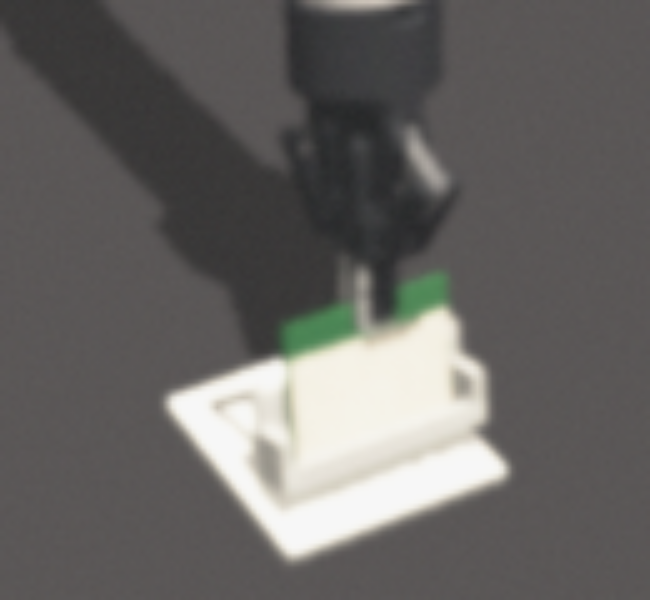

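View pics/wrist8.png

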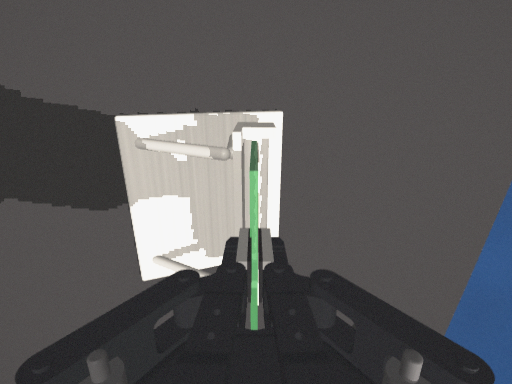

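The foot touched the ledge at z = 0.1 mm, as predicted. The plate sits between the cheeks. Now I'll slide it back onto the rest.

```bash
python3 - <<'E'
from place import *
from plant import robot
robot.move_straight(tcp(.0078,.0015,.0008),vel=.01)
c=robot.move_straight(tcp(.0005,.0015,.0008),vel=.01,contact_N=2.5)
s=robot.sense(); print(c,s["t"],s["wrist_force"],RCR.inv().apply(s["tcp_pos"]-tcp(0,0,0)))
robot.sleep(.3); s=robot.sense(); print(s["wrist_force"],RCR.inv().apply(s["tcp_pos"]-tcp(0,0,0)))
f=robot.grab_frame("scene"); np.savez("pics/scene9.npz",**f)
P=cloud(f); L=RCR.inv().apply((P-O).reshape(-1,3)).reshape(P.shape)*1000
q=L[(abs(L[...,0]-4)<8)&(abs(L[...,1])<48)&(abs(L[...,1])>20)&(L[...,2]>15)&(L[...,2]<78)]
print(len(q),np.median(q[:,0]),np.linalg.lstsq(np.c_[q[:,1:],np.ones(len(q))],q[:,0],rcond=None)[0].round(3))
E
```

```text
True 22.0833 [ 1.61207136 -0.44914439  0.08247624] [0.00211916 0.0014904  0.00071059]
[2.56515835 0.75439547 1.52421937] [0.00209053 0.00153023 0.00053716]
396 5.27053627827106 [-0.01  -0.03   6.682]
```

```bash
python3 - <<'E'
from place import *
from plant import robot
robot.grip(0.2); robot.sleep(.3)
s=robot.sense(); print(s["t"],s["wrist_force"],s["opening"])
b=RCR.inv().apply(s["tcp_pos"]-tcp(0,0,0))
robot.move_straight(tcp(b[0],b[1],.05),vel=.06)
robot.move_straight(tcp(b[0]-.02,b[1],.14),vel=.15); robot.sleep(.5)
s=robot.sense(); print(s["t"],s["wrist_force"])
for n in ("scene","top","wrist"):
    f=robot.grab_frame(n); np.savez(f"pics/{n}10.npz",**f); a=f["image"][:,:,::-1]
    if n=="scene":a=cv2.resize(a[60:240,130:400],None,fx=2.9,fy=2.9)
    cv2.imwrite(f"pics/{n}10.png",a)
    P=cloud(f); L=RCR.inv().apply((P-O).reshape(-1,3)).reshape(P.shape)*1000
    q=L[(abs(L[...,0]-3)<8)&(abs(L[...,1])<56)&(L[...,2]>15)&(L[...,2]<90)]
    print(n,len(q),np.percentile(q,[1,50,99],axis=0).round(1).tolist(),np.linalg.lstsq(np.c_[q[:,1:],np.ones(len(q))],q[:,0],rcond=None)[0].round(3))
    x,y,z=P[...,0],P[...,1],P[...,2]
    b=(np.hypot(x-.765,y+.025)<.08)&(z>.145); print(" bottle",(P[b].mean(0)*1000).round(1) if b.any() else '')
    b=(np.hypot(x-.735,y+.29)<.05)&(z>.055); print(" jar",(P[b].mean(0)*1000).round(1) if b.any() else '')
E
```

```text
23.0167 [ 0.08239082  0.06683404 -0.70382837] 0.20395522344197695
25.2583 [-0.18885319 -0.49864352  0.07553236]
scene 783 [[-0.2, -53.3, 15.8], [5.1, -1.9, 47.7], [9.0, 51.3, 78.8]] [-1.000e-03 -3.000e-02  6.409e+00]
 bottle [769.3 -24.2 157.4]
 jar [ 737.3 -293.6   58.8]
top 707 [[-1.5, -53.7, 16.1], [4.3, -1.4, 53.9], [6.0, 51.8, 81.9]] [ 0.018 -0.031  5.51 ]
 bottle [764.4 -24.6 158.5]
 jar [ 733.8 -293.6   59.2]
wrist 1021 [[-5.0, -52.5, 26.6], [-0.2, 8.6, 57.3], [3.8, 54.1, 80.2]] [ 0.008  0.108 -6.95 ]
 bottle 
 jar
```

View pics/scene10.png

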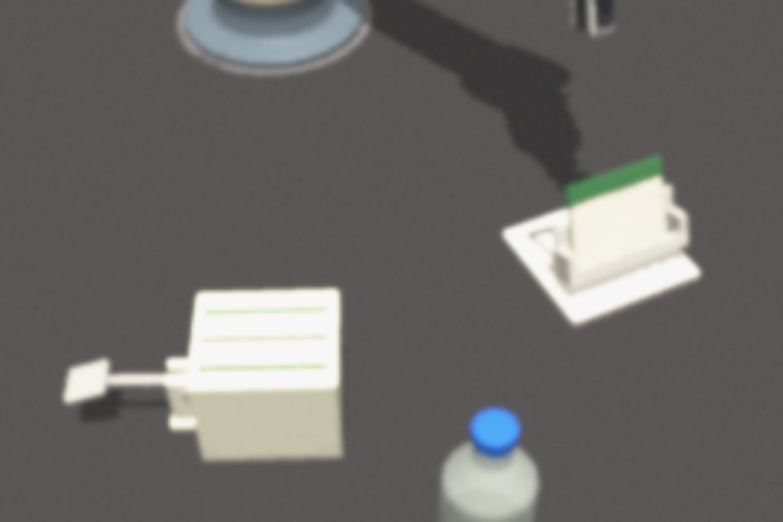

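View pics/wrist10.png

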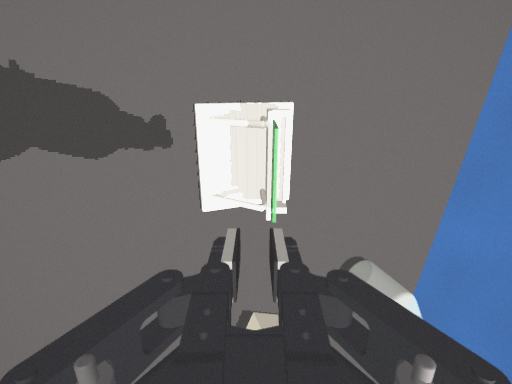

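The plate is seated: face about 5 mm out from the rest plane (its own thickness), top about 80 mm up the slope, centred within 2 mm, slope error about 0.03 rad. The bottle and jar haven't moved, and the arm is clear, so I'm handing in.

```bash
python3 -c "
from plant import robot
robot.close_job(); print(robot.sense()['t'])"
```

```text
the job is handed in; nothing more can be done
the job is handed in; nothing more can be done
```

The middle plate is out of the rack and leaning on the stand, released, and I handed the job in at about 25 s of the 51 s allowed. `close_job()` reports no verdict, so everything below comes from my own checks.

**What I did:** I pressed the paddle to its stop and the plate rose about 22 mm. I gripped its bare top edge at 40 N, drew it straight up about 90 mm, and carried it over the stand. There I lowered it until I felt light contact with the ledge and slid it back until it touched the rest. Then I let go and moved away.

**Last checks:**
- **Plate:** its face is about 5 mm out from the rest, which is the plate's own thickness, and its top edge is about 80 mm up the slope. It is centred within 2 mm and its face is within about 0.03 rad of the slope. I did not measure its speed separately.
- **Bottle and jar:** the top and scene cameras show them within about 0.3 mm of where they started.
- **Other plates:** both still appear seated in their slots. I judged this from the final pictures and did not measure their height.
- **Robot:** the arm was clear of everything, with no meaningful force on the wrist.

**What disagreed:**
- **Fingertip length:** the cameras showed the closed fingertips 7–10 mm behind the reported TCP, not 11 mm ahead as `robot.nose_length` says. My first press therefore stopped short at 21 of 28 mm; I finished it using the measured offset.
- **Plate tilt:** the lifter left the plate tilted about 0.045 rad in its own plane, which I corrected when placing it.
- **Stand position:** the visible base put the cradle about 4 mm off from the depth measurement. I used the depth value, and the contacts with the ledge and rest matched it to within 0.5 mm.
- **Final wrist view:** its automatic plane fit of the seated plate (slope 0.108) did not match the scene and top cameras (−0.03). I discounted it because that view sees mostly edges and the rest, not the plate's face.

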